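# Empty the post canister

### The arm

A 6-joint arm with a two-finger parallel gripper is mounted at the origin on the work surface. World frame = base frame: x ahead of the robot, y to its left, z up, the work surface at z = 0. Lengths are in mm, angles in degrees, forces in N, time in s.
With the tool pointing down it reaches from about 400 to 825 mm from the base axis. Payload 7 kg.
Tool frame: the origin (TCP) lies between the finger pads; the fingertips stand 8 mm ahead of it and the grasp point (between the pads) lies 11 mm behind it (env.nose_length is the distance from the TCP to the fingertips, in mm); z points along the fingers, y is the direction in which the jaws open and shut (so a half turn about z gives the same grasp; the last joint's range is limited). The gripper opens to 85 mm and grips with 20 to 120 N. Pads are 22 mm wide; open, the fingers measure 114 mm over their backs; the gripper's body (76 mm by 85 mm) begins 54 mm behind the grasp point. The pads swing forward as they close: fully open they stand 13 mm farther back than shut.
Start: joints at [-59.124, 20.546, 0.682, 0, -70.136, -16.507], TCP at [167.495, -653.866, 239.302] pointing down, gripper open.
Joint ranges: [-176.03, 176.03], [-82.01, 121.73], [-58.28, 71.71], [-173.87, 95.51], [-174.79, -0.11], [-173.66, 173.66]. Speed limits (degrees/s): [136.94, 136.94, 172.46, 180, 180, 180].

### API

Orientations are given as a 3x3 rotation matrix whose columns are the frame's x, y, z axes.
In Python, from workcell import sensors, eyes, env gives the robot as it stands.
- The arm moves only by the shell command python3 -m handwheel 'ROWS' [OPENING]. ROWS is text: rows parted by semicolons, each of 4 numbers parted by spaces: the shift along the world's x, y, z in cm, then the turn about the world's z in degrees. In form: dx dy dz yaw; .... A call has 1 to 8 rows; each row is the pose to reach, as a shift and turn from the pose commanded when the call began; what a row does not reach only later rows make up. A row lasts 1/8 s, in which the tool goes at most 62.5 mm and 10.7 degrees, less where a joint would pass 70% of its speed; a pose out of reach is approached as far as the arm can. A call with a gripper value outside its range is refused whole. OPENING is the finger opening in cm, from 0 to 8.54, set as the call begins (- or left out, the last holds). The fingers move at their own pace and stop on an object; the grip force is fixed at half the most. Time passes only in rows, so rows that repeat a pose let the fingers close. It gives the time, the measured TCP pose, the force and the opening at its end, in the units of the state.
- sensors.state(): the state, without advancing time (a new reading comes with each control period).
- eyes.get_image(name): name is "side" or "top" or "wrist"; returns a dict with "pixels" (480x640x3 uint8, blue, green, red), "z_map" (480x640 float32, mm along the optical axis (not along the pixel's ray), 0 where there is no reading), "fov_y" (degrees; the focal length in pixels is half the picture's height over the tangent of half this angle, whatever the lens; pixels are square), "cx", "cy" (the principal point, pixels), "camera_from_world" (4x4, takes a point from world to camera coordinates); the wrist camera has in their place "tool_from_camera" (4x4, takes a point from camera to tool coordinates, whose origin is the TCP and whose axes are the flange's). Camera axes: x right, y down, z forward; pixel columns grow to the right and rows downward; lengths in mm; the calibration is good to about 2 mm. A picture is of the moment at which its call begins: read the wrist's pose just before it.
- env.close_job(): hands the job in, once; it reports no verdict.
The state is a dict: "time_s": time; "joints": joint angles; "joint_velocities": joint speeds; "effort": joint torques, N m; "tool_pos": TCP position; "orientation": TCP orientation; "ft_force": force on the tool from outside, world axes, zero at the start; "wrist_torque": the same for the moment, N m; "opening": finger opening in mm.
Only numpy, scipy, OpenCV 4.12 (cv2) and the standard library are available. Lean on these libraries where they do the work, as an engineer would, in place of code of your own. Each camera call takes 0.05 s, during which the arm holds its last target.

### The job

Unscrew the cap of the canister on the tipping stand and set it down flat, grip bar up, on the rubber mat. Then swing the canister right over by its crank so that all three steel posts tumble into the tray, bring the canister back fully upright, and screw the cap fully home again. Do not disturb the other things on the bench.

Things in the scene. Friction and masses are not known exactly. Their poses are not given: they have to be found in the camera images.
- stand: grey tipping stand, fixed to the bench: base plate 130 (x) x 117 (y, from -17 to +100) x 12 mm, two upright cheeks 8 mm thick, 34 mm wide in y and 172 mm high, 50 mm either side of its centre in its x. Origin on the bench under the upright canister's axis; z up. The crank is on its -x side, the tray on its -y side.
- trunnion (a point): middle of the tipping axis, 150 mm above the stand's origin; the axis runs along the stand's x
- canister (a joint): tipping angle of the white canister (68 mm across, 56 mm bore, 102 mm high, bottom 40 mm below the trunnion): 0 = upright (stop), 2.6 rad = right over (stop); the mouth swings to the stand's -y side, over the tray, and near 2.6 the posts slide out by themselves. A friction pivot holds it where it is left.
- mouth (a point): centre of the canister's open rim, where the cap seats, on the canister's axis 62 mm from the trunnion; z points out of the mouth, x is the stand's x
- crank_grip (a point): middle of the round black crank grip, 16 mm thick, 56 mm long, parallel to the tipping axis: 100 mm to the stand's -x and 65 mm from that axis. Canister upright: it is 1.3 rad from vertical on the +y side (63 mm out, 17 mm up); it swings over the top to 1.3 rad on the -y side. Pinch it from above and lead it along the arc (6 to 15 N); it turns between the fingers.
- cap: black screw cap, 86 mm across: disc 8 mm thick with a skirt 22 mm deep; 0.1 kg. On top a grip bar, 70 mm long in the cap's x, 22 mm thick in its y. Origin on the axis at the disc's underside, 22 mm above the skirt's rim on which it stands. Right-hand thread: counter-clockwise from above unscrews. At the start it is fully home: origin at point mouth, cap x along the stand's x within 0.1 rad.
- cap_bar (a point): middle of the cap's grip bar, 23 mm above the cap's origin; the bar is 30 mm high (8 to 38 mm above the origin); x along the bar
- cap_lugs (a point): on the cap's axis, level with the three thread lugs in its skirt, 16 mm below its origin. Thread: three starts, rises 21 mm per turn, lets go after 3.5 rad (12 mm up). It also seats 2.09 and 4.19 rad from its first angle. To refit: set it level on the mouth 3.6 to 4 rad counter-clockwise of a home angle (origin 12 mm above the rim, up to 3 mm off-centre) and turn clockwise until it stops.
- tray: open aluminium tray, fixed, 190 (its x) x 200 (y) x 45 mm high, walls 4 mm, beside the stand on its -y side, under the tipped mouth; origin under its centre
- mat: square black rubber mat, fixed, 130 x 130 x 4 mm, lying flat with nothing on it; origin at the centre of its underside (on the bench). It and the slide box change sides from start to start
- post0: one of three plain steel posts, round, 20 mm across, 70 mm long, standing in the canister at the start; origin at its centre, z along it. They need not be told apart
- post1: one of three plain steel posts, round, 20 mm across, 70 mm long, standing in the canister at the start; origin at its centre, z along it. They need not be told apart
- post2: one of three plain steel posts, round, 20 mm across, 70 mm long, standing in the canister at the start; origin at its centre, z along it. They need not be told apart
- slide_box: bystander: a closed flat grey and white slide box, 102 x 82 x 40 mm; origin at the centre of its underside
- beaker: bystander: an empty glass beaker, 70 mm across, 95 mm high; origin under its centre
- wash_bottle: bystander: a white plastic bottle, 64 mm across, 170 mm high; origin under its centre
- oil_bottle: bystander: a small amber glass bottle, 40 mm across, 85 mm high; origin under its centre
- lens_case: bystander: a grey and steel stepped cylinder (lens in its case), 60 mm across, 80 mm high; origin under its centre
- driver: bystander: a screwdriver lying on the bench, about 200 mm long
- dish: bystander: a shallow glass dish, 90 mm across, 18 mm high; origin under its centre

How it is judged:
By the outcome, as a careful person would: the job done as asked, in the order asked, and still so for the second after the job is handed in, with the robot touching nothing.
It also fails if it takes over 72 s, if anything falls off the work surface, if the arm or the gripper's body presses on something with over 40 N, if the wrist force passes 120 N, or if a joint passes its speed limit or range.

## Working session

There is one attempt and no reset: what is moved stays moved. The work goes in short steps, Python scripts to look and compute and a shell command to move; the robot and the scene stay as the last step left them, time stands still between calls to the robot, and variables do not carry over. Pictures are saved under pics/ and viewed, and the job is handed in when it is done.

```bash
ls; mkdir -p pics; cat > h.py <<'E'
import numpy as np, cv2
from workcell import sensors, eyes, env
def grab(n):
    s=sensors.state(); im=eyes.get_image(n); im['s']=s
    f=240/np.tan(np.radians(im['fov_y'])/2); im['f']=f
    if n=='wrist':
        T=np.eye(4);T[:3,:3]=np.array(s['orientation']);T[:3,3]=s['tool_pos']
        im['W']=T@np.array(im['tool_from_camera'])
    else: im['W']=np.linalg.inv(np.array(im['camera_from_world']))
    return im
def cloud(im):
    z=im['z_map'].astype(float);v,u=np.mgrid[:480,:640]
    P=np.stack([(u-im['cx'])/im['f']*z,(v-im['cy'])/im['f']*z,z],-1)
    return P@im['W'][:3,:3].T+im['W'][:3,3]
def ray(im,u,v,h):
    d=im['W'][:3,:3]@np.array([(u-im['cx'])/im['f'],(v-im['cy'])/im['f'],1]);o=im['W'][:3,3]
    return o+d*(h-o[2])/d[2]
E
python3 - <<'E'
from h import *
for n in ['side','top','wrist']:
    im=grab(n);cv2.imwrite(f'pics/a_{n}.png',im['pixels']);np.savez(f'a_{n}.npz',c=cloud(im),p=im['pixels'])
    print(n,im['W'].round(3).tolist(),im['f'])
print(sensors.state())
E
```

```text
pics
side [[-0.92, -0.198, 0.338, 145.738], [-0.391, 0.493, -0.777, 975.901], [-0.012, -0.847, -0.531, 844.311], [0.0, 0.0, 0.0, 1.0]] 544.966555857602
top [[-0.009, -0.985, 0.173, 271.992], [-1.0, 0.007, -0.015, 1.874], [0.014, -0.173, -0.985, 1769.225], [0.0, 0.0, 0.0, 1.0]] 624.6245089431269
wrist [[-0.249, 0.917, 0.311, 87.0], [0.969, 0.235, 0.081, -674.066], [0.001, 0.322, -0.947, 372.289], [0.0, 0.0, 0.0, 1.0]] 390.94811009954145
{'time_s': 0.15, 'joints': array([-5.91224754e+01,  2.05827664e+01,  6.45832539e-01, -1.44306337e-02,
       -7.01367290e+01, -1.65066530e+01]), 'joint_velocities': array([-0.0022105 , -0.07223752,  0.11380525,  0.07488042, -0.09170758,
       -0.02611249]), 'effort': array([-1.03008100e-03, -5.83875275e+01,  2.93652552e+01,  6.94058686e+00,
       -4.23243677e-03, -3.82224087e-06]), 'tool_pos': array([ 167.41401347, -653.53906336,  238.57103079]), 'orientation': array([[-9.68730709e-01, -2.48114095e-01, -4.56496487e-04],
       [-2.48114477e-01,  9.68729945e-01,  1.22499553e-03],
       [ 1.38283159e-04,  1.29995418e-03, -9.99999145e-01]]), 'ft_force': array([0.79035152, 0.15183996, 0.24563114]), 'wrist_torque': array([-1.84031996e-05,  1.52557568e-02, -2.83976706e-02]), 'opening': 85.682368537072}
```

View pics/a_side.png

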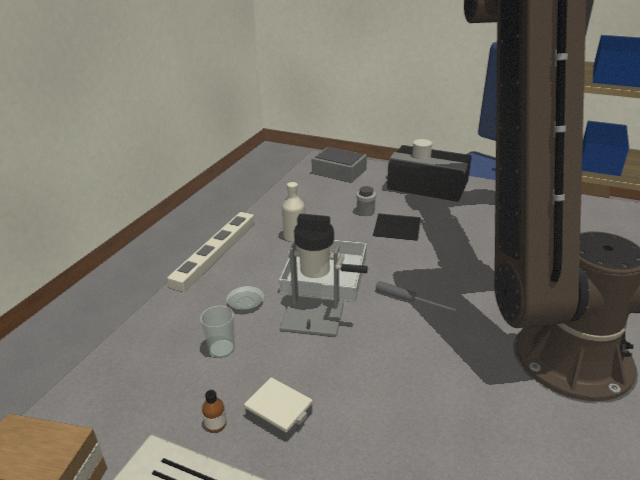

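View pics/a_top.png

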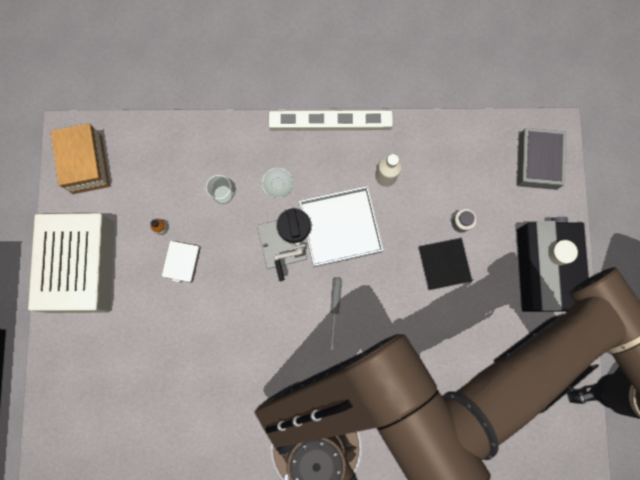

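View pics/a_wrist.png

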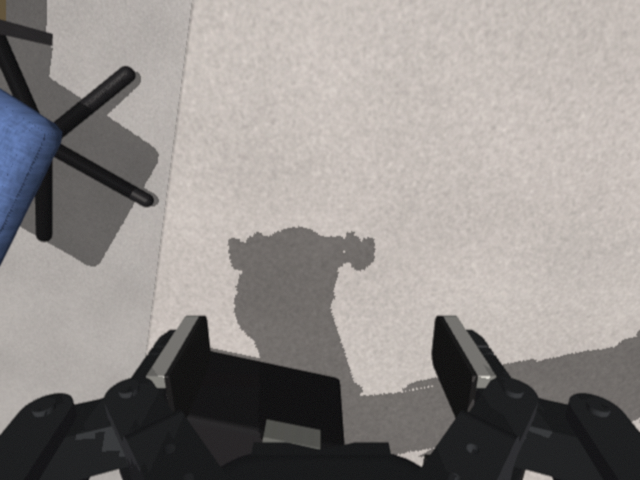

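The top view shows the cap at about (293,226), the crank grip at (280,270), the tray at (341,226) and the mat at (445,263). The lens case is at (465,219) and the driver at (335,300). The stand is turned slightly from the world axes. Next I measure these from the depth map.

```bash
python3 - <<'E'
from h import *
for n in ['top','side']:
    d=np.load(f'a_{n}.npz');C=d['c'];p=d['p']
    im=cv2.cvtColor(p,cv2.COLOR_BGR2HSV)
    dark=im[...,2]<70
    def rep(name,m):
        P=C[m]; 
        if len(P)<5: print(n,name,'few',len(P));return
        r=cv2.minAreaRect(P[:,:2].astype(np.float32)); print(n,name,len(P),np.round(P.mean(0),1),'rect',np.round(r[0],1),np.round(r[1],1),round(r[2],2),'z',np.percentile(P[:,2],[2,50,98]).round(1))
    X,Y,Z=C[...,0],C[...,1],C[...,2]
    near=(X>450)&(X<800)&(Y>-80)&(Y<160)
    rep('bar',near&(Z>238)&(Z<256))
    rep('cap',near&(Z>205)&(Z<256))
    rep('disc',near&(Z>213)&(Z<226))
    rep('grip',dark&near&(Z>130)&(Z<190)&(X<600))
    rep('tray rim',(Z>35)&(Z<50)&(X>500)&(X<780)&(Y<40)&(Y>-200)&(abs(X-640)<140))
    rep('base',near&(Z>9)&(Z<16)&(Y>20))
    m=dark&(Z<12)&(Z>-5)&(X>480)&(X<700)&(Y<-220)&(Y>-460)
    mm=cv2.morphologyEx(m.astype(np.uint8),cv2.MORPH_OPEN,np.ones((5,5)))>0
    rep('mat',mm)
    # objects
    m=((Z>14)&(Z<400)&(X>380)&(X<950)&(Y>-520)&(Y<500)).astype(np.uint8)
    k,l,st,ce=cv2.connectedComponentsWithStats(m)
    for i in range(1,k):
        if st[i,4]>60: rep('obj%s'%ce[i].round(),l==i)
E
```

```text
top bar 240 [575.4  52.4 249.4] rect [576.3  52.7] [70.3 21.8] 11.87 z [241.  249.7 255.3]
top cap 924 [573.3  52.2 227.1] rect [575.6  53.7] [88.1 85.7] 65.55 z [209.8 221.1 254.2]
top disc 608 [573.7  52.6 219.5] rect [576.1  52.9] [86.3 84.8] 57.98 z [213.9 219.4 225.4]
top grip 80 [470.7  89.8 172.9] rect [470.6  90.2] [43.5 12.4] 14.07 z [165.9 173.7 180.1]
top tray rim 410 [619.6 -92.9  43. ] rect [634.3 -79.6] [236.6 268.6] 89.84 z [35.4 43.3 49.5]
top base 897 [619.1 108.1  12.2] rect [625.4  90.7] [137.3 347.8] 89.72 z [ 9.2 12.2 15.7]
top mat 784 [ 520.5 -375.4    4. ] rect [ 518.2 -370.8] [ 91.7 124.3] 11.28 z [-3.4  3.9 11. ]
top obj[330. 120.] 2206 [922.1 -48.6  34.5] rect [923.2 -49.9] [358.5  53.5] 89.95 z [16.8 35.3 45.1]
top obj[388. 170.] 596 [ 748.6 -204.9  109.2] rect [ 757.  -208.8] [62.6 57.9] 73.46 z [ 20.9 114.1 175.1]
top obj[275. 177.] 135 [756.1 110.2  18.6] rect [751.1 109.3] [65.7 87.8] 16.66 z [14.3 17.8 25.4]
top obj[218. 188.] 437 [712.6 267.   62.8] rect [707.3 262.8] [67.1 68.7] 84.85 z [15.4 64.4 98.8]
top obj[308. 231.] 2142 [572.6  12.3 143.8] rec
[... 1229 characters left out ...]
6. 199.] 436 [ 608.6 -410.7   52.6] rect [ 611.4 -420.5] [55.5 58.1] 19.76 z [15.8 56.5 81.5]
side obj[210. 250.] 1871 [914.  -25.7  32. ] rect [920.4 -50.8] [364.   54.8] 89.56 z [15.4 34.4 39.7]
side obj[392. 289.] 248 [416.8 -56.2  21.8] rect [418.4 -60. ] [27.2 78. ] 85.09 z [14.5 22.4 27.4]
side obj[245. 294.] 191 [742.3  91.2  16.9] rect [737.5 100.5] [87.1 90.1] 34.25 z [14.1 16.5 21.2]
side obj[219. 328.] 1343 [700.3 266.1  64.8] rect [703.1 262. ] [66.5 75.1] 32.84 z [16.6 67.9 95.7]
side obj[279. 406.] 2429 [501.1 381.1  36.9] rect [503.2 374.1] [ 83.3 111.9] 78.58 z [16.5 39.3 42.6]
side obj[213. 410.] 697 [599.8 445.5  51.2] rect [603.8 440.4] [40.3 35.4] 45.02 z [16.1 52.4 86. ]
```

```bash
python3 - <<'E'
from h import *
for n in ['top','side']:
    im=grab(n);g=cv2.cvtColor(im['pixels'],cv2.COLOR_BGR2GRAY)
    box={'top':(400,220,490,300),'side':(360,205,430,245)}[n]
    m=np.zeros_like(g);x0,y0,x1,y1=box
    m[y0:y1,x0:x1]=g[y0:y1,x0:x1]<40
    m=cv2.morphologyEx(m,cv2.MORPH_OPEN,np.ones((3,3)))
    c=max(cv2.findContours(m,0,2)[0],key=cv2.contourArea)[:,0]
    P=np.array([ray(im,u,v,4)[:2] for u,v in c],np.float32);print(n,'mat',cv2.minAreaRect(P))
    s=im['pixels'][215:300,270:400] if n=='top' else im['pixels'][190:350,260:400]
    if n=='top': s=im['pixels'][170:300,250:400]
    cv2.imwrite(f'pics/b_{n}.png',cv2.resize(s,None,fx=5 if n=='top' else 4,fy=4.5 if n=='top' else 3.7,interpolation=cv2.INTER_CUBIC)[:600])
    if n=='top':
        t=np.zeros_like(g);t[170:290,296:400]=g[170:290,296:400]>195
        t=cv2.morphologyEx(t,cv2.MORPH_OPEN,np.ones((5,5)))
        c=max(cv2.findContours(t,0,2)[0],key=cv2.contourArea)[:,0]
        P=np.array([ray(im,u,v,20)[:2] for u,v in c],np.float32);print('tray',cv2.minAreaRect(P))
E
```

```text
top mat ((501.5506896972656, -373.5198974609375), (119.47310638427734, 119.04979705810547), 10.768117904663086)
tray ((605.276123046875, -73.32748413085938), (179.3593292236328, 193.67681884765625), 12.192910194396973)Traceback (most recent call last):
  File "<stdin>", line 8, in <module>
ValueError: max() iterable argument is empty
```

View pics/b_top.png

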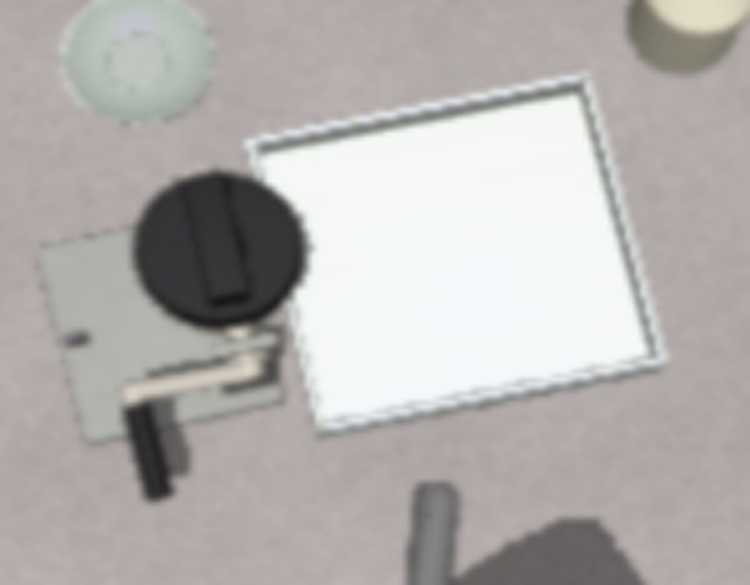

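The stand's yaw is about 12°, the cap is near (576, 53) and the mat near (501, -373). I'll go above the cap and measure it with the wrist camera.

```bash
python3 -m handwheel '2.9 5 2.5 0; 5.8 10 4 0; 8.7 15 5.5 0; 11.6 20 7 0; 14.6 25.2 8 0; 17.5 30.3 9 0; 20.4 35.4 10 0; 23.4 40.4 11 0' 8.54; python3 -m handwheel '2.9 5 1 0; 5.8 10 2 0; 8.7 15 3 0; 11.6 20 4 0; 14.6 25.2 5 0; 17 30 5 0; 17 30 5 0'
python3 - <<'E'
from h import *
im=grab('wrist');cv2.imwrite('pics/c_wrist.png',im['pixels']);C=cloud(im);np.savez('c.npz',c=C,p=im['pixels'])
s=im['s'];print(s['time_s'],s['joints'].round(1),s['tool_pos'].round(1),s['orientation'].round(3).tolist())
E
```

```text
time_s: 1.25
tool_pos: [401.9, -248.0, 350.0]
orientation: [[-0.969, -0.248, 0.001], [-0.248, 0.969, -0.0], [-0.001, -0.0, -1.0]]
ft_force: [1.6, -0.2, 0.0]
opening: 85.3
time_s: 2.12
tool_pos: [572.5, 53.2, 397.7]
orientation: [[-0.968, -0.251, -0.002], [-0.251, 0.968, -0.0], [0.002, 0.0, -1.0]]
ft_force: [-0.1, -0.8, 0.1]
opening: 85.3
2.125 [  24.8    7.7    3.7   -0.   -86.2 -100.2] [572.5  53.2 397.7] [[-0.968, -0.251, -0.002], [-0.251, 0.968, -0.0], [0.002, 0.0, -1.0]]
```

View pics/c_wrist.png

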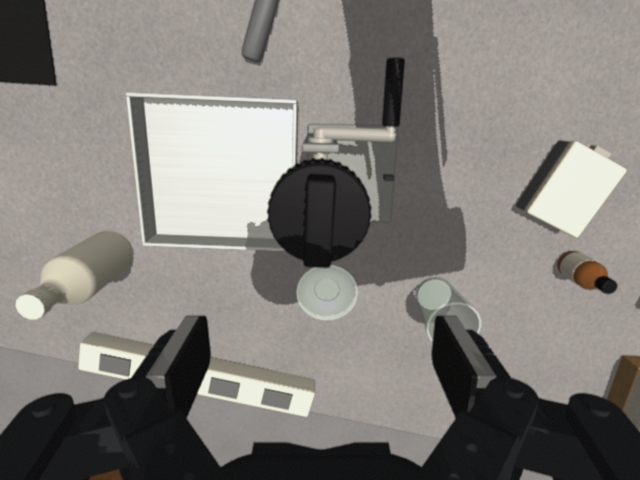

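The wrist view shows the cap at about (319,211) with its bar running vertically, the grip at (394,92), and the tray corners at (128,95), (297,99) and (145,244). I'll work these out in world coordinates.

```bash
python3 - <<'E'
from h import *
im=grab('wrist');d=np.load('c.npz');C=d['c'];X,Y,Z=C[...,0],C[...,1],C[...,2]
g=cv2.cvtColor(im['pixels'],cv2.COLOR_BGR2GRAY)
near=(X>500)&(X<640)&(Y>0)&(Y<120)
def rep(n,m):
    P=C[m];r=cv2.minAreaRect(P[:,:2].astype(np.float32));c,rr=cv2.minEnclosingCircle(P[:,:2].astype(np.float32))
    print(n,len(P),np.round(r[0],1),np.round(r[1],1),round(r[2],2),'z',np.percentile(P[:,2],[5,50,95]).round(1),'circ',np.round(c,1),round(rr,1))
rep('bar',near&(Z>242));rep('disc',near&(Z>213))
print('disc z',np.median(Z[near&(Z>213)&(Z<228)]))
m=(g<60)&(X<510)&(X>420)&(Z>150)&(Z<185)&(Y>60)&(Y<130);rep('grip',m)
# bar side edges / principal dir
P=C[near&(Z>245)][:,:2];u,s,v=np.linalg.svd(P-P.mean(0),full_matrices=False);print('bar dir',np.degrees(np.arctan2(v[0,1],v[0,0])))
P=C[m][:,:2];u,s,v=np.linalg.svd(P-P.mean(0),full_matrices=False);print('grip dir',np.degrees(np.arctan2(v[0,1],v[0,0])),P.mean(0))
for a,b,h in [((128,95),(297,99),45),((128,95),(145,244),45),((396,140),(390,222),12),((394,60),(394,122),167)]:
    p,q=ray(im,*a,h),ray(im,*b,h);print(p.round(1),q.round(1),np.degrees(np.arctan2(*(q-p)[[1,0]])),np.linalg.norm(q-p))
E
```

```text
bar 41415 [575.3  59.7] [119.5  71.7] 88.14 z [249.8 457.1 474.3] circ [567.8  60.1] 65.2
disc 47230 [575.9  58.4] [116.6  86.9] 80.91 z [219.  454.8 474. ] circ [567.8  60.1] 65.2
disc z 219.227652686838
grip 1149 [465.8  91.4] [55.5 15.5] 13.55 z [170.1 173.4 175.2] circ [465.8  91.4] 28.3
bar dir 104.03588968883287
grip dir 13.27950769193037 [465.04912281  90.2940496 ]
[ 535.3 -190.4   45. ] [489.9   2.   45. ] 103.27554167430175 197.6622375765508
[ 535.3 -190.4   45. ] [ 715.8 -150.4   45. ] 12.485004727670736 184.8638161411162
[506.2 135.6  12. ] [613.4 161.8  12. ] 13.77420603841527 110.33195863489152
[439.1  82.2 167. ] [487.4  97.9 167. ] 17.988292937368076 50.827894984167706
```

```bash
python3 - <<'E'
from h import *
d=np.load('c.npz');C=d['c'];X,Y,Z=C[...,0],C[...,1],C[...,2]
near=(X>500)&(X<640)&(Y>0)&(Y<120)&(Z<260)
for n,m in [('bar',near&(Z>244)),('cap',near&(Z>213))]:
    P=C[m][:,:2].astype(np.float32);r=cv2.minAreaRect(P);print(n,len(P),r,cv2.minEnclosingCircle(P),np.median(C[m][:,2]))
psi=np.radians(13.);R=np.array([[np.cos(psi),-np.sin(psi)],[np.sin(psi),np.cos(psi)]])
g=np.array([465.8,91.4]);print('trunnion from grip',g-R@np.array([-100,62.6]))
E
```

```text
bar 2541 ((574.8660888671875, 52.825828552246094), (69.88136291503906, 22.002838134765625), 11.607853889465332) ((575.0448608398438, 51.6857795715332), 35.83332443237305) 249.12283004660446
cap 8372 ((573.3157348632812, 52.445621490478516), (84.59333801269531, 87.55077362060547), 13.046110153198242) ((575.0947265625, 52.89958190917969), 44.133785247802734) 219.6878270053261
trunnion from grip [577.31894248  52.89953938]
```

```bash
python3 -m handwheel '0.4 0.1 -3 -3; 0.4 0.1 -8 -3; 0.4 0.1 -12 -3; 0.4 0.1 -13 -3;0.4 0.1 -13 -3'
python3 - <<'E'
from h import *
im=grab('wrist');cv2.imwrite('pics/d_wrist.png',im['pixels'])
s=sensors.state();print(s['time_s'],s['tool_pos'],np.degrees(np.arctan2(s['orientation'][1,1],s['orientation'][0,1])))
E
```

```text
time_s: 2.85
tool_pos: [575.7, 50.4, 270.3]
orientation: [[-0.98, -0.197, 0.001], [-0.197, 0.98, -0.0], [-0.001, -0.0, -1.0]]
ft_force: [0.7, 0.4, 1.1]
opening: 85.4
2.9 [576.21715462  50.69143001 271.17366964] 101.34864825769903
```

View pics/d_wrist.png

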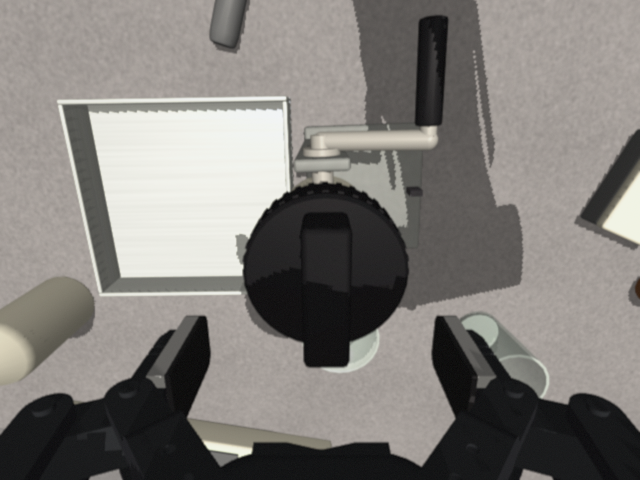

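The bar is centred between the jaws at about u=326. Next I descend and close on it.

```bash
python3 -m handwheel '0 0.2 -2 0; 0 0.2 -3.5 0; 0 0.2 -3.8 0;0 0.2 -3.8 0'; python3 -m handwheel '0 0 0 0;0 0 0 0;0 0 0 0;0 0 0 0;0 0 0 0;0 0 0 0' 1.0
```

```text
time_s: 3.4
tool_pos: [575.8, 53.1, 231.9]
orientation: [[-0.98, -0.197, 0.001], [-0.197, 0.98, -0.0], [-0.001, -0.0, -1.0]]
ft_force: [-0.2, 0.3, -0.2]
opening: 85.4
time_s: 4.15
tool_pos: [575.7, 53.1, 231.6]
orientation: [[-0.98, -0.197, 0.001], [-0.197, 0.98, 0.0], [-0.001, -0.0, -1.0]]
ft_force: [-0.4, 0.9, 3.6]
opening: 21.0
```

```bash
python3 -m handwheel '0 0 0.06 10; 0 0 0.12 20; 0 0 0.17 30; 0 0 0.23 40'
```

```text
time_s: 4.65
tool_pos: [575.1, 53.1, 232.9]
orientation: [[-0.62, -0.785, -0.001], [-0.785, 0.62, -0.0], [0.001, 0.001, -1.0]]
ft_force: [-0.2, 0.7, -0.8]
opening: 20.8
```

```bash
python3 -m handwheel '0 0 0.06 10; 0 0 0.12 20; 0 0 0.17 30; 0 0 0.23 40;0 0 0.29 50; 0 0 0.35 60; 0 0 0.41 70; 0 0 0.47 80'; python3 - <<'E'
from h import *
im=grab('wrist');cv2.imwrite('pics/e_wrist.png',im['pixels'])
E
python3 -m handwheel '0 0 0.06 10; 0 0 0.12 20; 0 0 0.17 30; 0 0 0.23 40;0 0 0.29 50; 0 0 0.35 60; 0 0 0.41 70; 0 0 0.47 80';
```

```text
time_s: 5.65
tool_pos: [575.1, 53.0, 237.8]
orientation: [[0.665, -0.747, -0.001], [-0.747, -0.665, -0.0], [-0.001, 0.001, -1.0]]
ft_force: [-0.6, -0.2, -1.5]
opening: 20.6
time_s: 6.7
tool_pos: [575.2, 53.1, 242.5]
orientation: [[0.853, 0.523, -0.001], [0.523, -0.853, -0.0], [-0.001, -0.0, -1.0]]
ft_force: [0.9, 0.9, -1.1]
opening: 20.8
```

View pics/e_wrist.png

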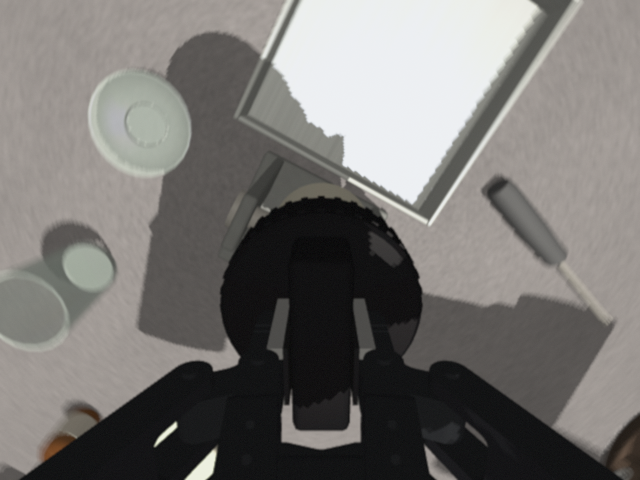

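The cap turns with the gripper. I finish the thread with a bit of overtravel, then lift.

```bash
python3 -m handwheel '0 0 0.06 8; 0 0 0.12 15; 0 0 0.12 15;0 0 1 15;0 0 3 15; 0 0 7 15' && python3 - <<'E'
from h import *
im=grab('side');cv2.imwrite('pics/f_side.png',im['pixels'][150:360,230:450].repeat(2,0).repeat(2,1))
s=sensors.state();print(s['joints'].round(1),s['tool_pos'].round(1),np.degrees(np.arctan2(s['orientation'][1,1],s['orientation'][0,1])),s['ft_force'])
E
```

```text
time_s: 7.45
tool_pos: [574.7, 53.0, 312.7]
orientation: [[0.692, 0.722, -0.003], [0.722, -0.692, -0.001], [-0.003, -0.002, -1.0]]
ft_force: [1.5, -0.3, -1.1]
opening: 20.7
[ 24.7   9.   -4.6   0.2 -76.1 111.5] [577.3  52.9 320. ] -43.76392125016389 [ 2.93158257 -0.19622876  7.70483159]
```

View pics/f_side.png

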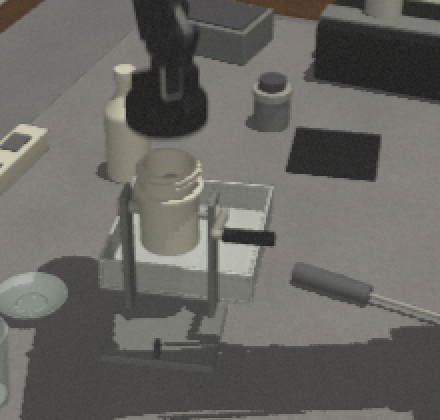

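```bash
python3 -m handwheel '-0.9 -5 0 0; -1.8 -10.5 0 0; -2.8 -16 0 0; -3.7 -21.5 0 0; -4.7 -27 0 0; -5.7 -32.5 -2 0; -6.7 -38 -5 0; -7.4 -42.6 -8 0'; python3 -m handwheel '0 0 -4 0; 0 0 -8 0; 0 0 -12 0; 0 0 -15 0; 0 0 -16.5 0;0 0 -16.5 0';  python3 - <<'E'
from h import *
s=sensors.state();print(s['joints'].round(1),s['tool_pos'].round(1))
im=grab('wrist');cv2.imwrite('pics/g_wrist.png',im['pixels'])
E
```

```text
time_s: 8.5
tool_pos: [501.1, -375.0, 233.0]
orientation: [[0.692, 0.722, 0.001], [0.722, -0.692, -0.001], [0.0, 0.002, -1.0]]
ft_force: [0.9, -0.3, -0.6]
opening: 21.1
time_s: 9.25
tool_pos: [501.3, -372.8, 67.6]
orientation: [[0.691, 0.723, -0.001], [0.723, -0.691, 0.0], [-0.001, -0.001, -1.0]]
ft_force: [0.3, 0.1, -0.7]
opening: 21.0
[-18.8  24.8 -17.5   0.  -47.8 155.1] [ 501.3 -372.8   67.6]
```

View pics/g_wrist.png

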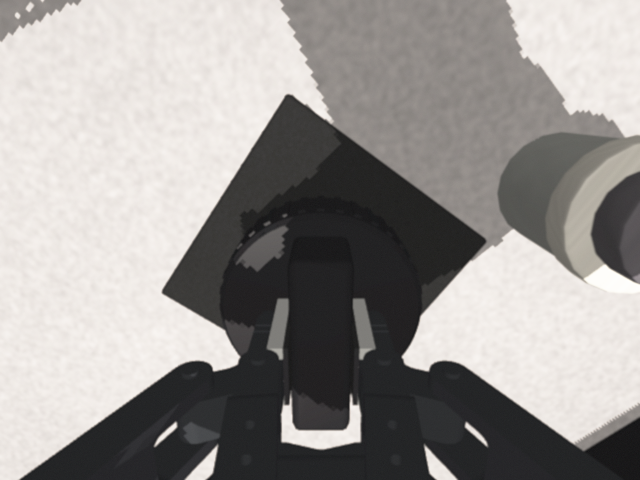

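```bash
python3 - <<'E'
from h import *
im=grab('wrist');a,b,c=[ray(im,*p,4)[:2] for p in [(486,241),(163,293),(289,95)]];print(a,b,c,(a+b)/2)
E
python3 -m handwheel '0 0 -1 0; 0 0 -1.7 0; 0 0 -2.0 0; 0 0 -2.1 0;0 0 -2.1 0'
```

```text
[ 576.13806705 -423.93134824] [ 426.34245565 -323.89903808] [ 551.66171942 -298.96676082] [ 501.24026135 -373.91519316]
time_s: 9.98
tool_pos: [501.5, -372.9, 47.0]
orientation: [[0.69, 0.724, -0.0], [0.724, -0.69, -0.0], [-0.0, 0.0, -1.0]]
ft_force: [-0.0, -0.0, -1.5]
opening: 20.9
```

```bash
python3 -m handwheel '0 0 -0.1 0; 0 0 -0.15 0; 0 0 -0.15 0'
```

```text
time_s: 10.35
tool_pos: [501.6, -372.9, 45.7]
orientation: [[0.69, 0.724, 0.0], [0.724, -0.69, -0.0], [0.0, 0.0, -1.0]]
ft_force: [-1.6, 0.5, 0.2]
opening: 21.3
```

```bash
python3 -m handwheel '0 0 -0.1 0; 0 0 -0.1 0'; 
```

```text
time_s: 10.6
tool_pos: [501.6, -372.9, 45.7]
orientation: [[0.69, 0.724, 0.0], [0.724, -0.69, -0.0], [-0.0, 0.001, -1.0]]
ft_force: [-2.9, 3.0, 8.9]
opening: 21.1
```

Contact: TCP z is 45.7 and the force is 8.9 N. I release and rise.

```bash
python3 -m handwheel '0 0 0.1 0;0 0 0.1 0;0 0 0.1 0;0 0 0.1 0' 8.54; python3 -m handwheel '0 0 3 0;0 0 8 -6;0 0 14 -14; 0 0 20 -24;0 0 22 -34;0 0 22 -34';python3 - <<'E'
from h import *
im=grab('wrist');cv2.imwrite('pics/h_wrist.png',im['pixels'])
C=cloud(im);m=(abs(C[...,0]-501)<70)&(abs(C[...,1]+373)<70)&(C[...,2]<75)
for lo in (52,30):
    P=C[m&(C[...,2]>lo)];print(cv2.minAreaRect(P[:,:2].astype(np.float32)),np.median(P[:,2]))
s=sensors.state();print(s['time_s'],s['tool_pos'])
E
```

```text
time_s: 11.1
tool_pos: [501.5, -372.9, 45.3]
orientation: [[0.69, 0.724, -0.0], [0.724, -0.69, 0.0], [-0.0, -0.0, -1.0]]
ft_force: [-0.3, 0.3, 0.1]
opening: 85.4
time_s: 11.85
tool_pos: [502.2, -373.2, 267.8]
orientation: [[0.977, 0.214, 0.004], [0.214, -0.977, -0.001], [0.003, 0.002, -1.0]]
ft_force: [0.6, 0.3, -0.6]
opening: 85.4
((501.5429382324219, -372.3111572265625), (70.05789184570312, 22.237157821655273), 46.38362503051758) 63.03306930077537
((502.2347106933594, -371.5718078613281), (83.49130249023438, 85.52285766601562), 40.07767868041992) 33.78107018663917
11.9 [ 501.51103367 -372.76225919  265.82463901]
```

View pics/h_wrist.png

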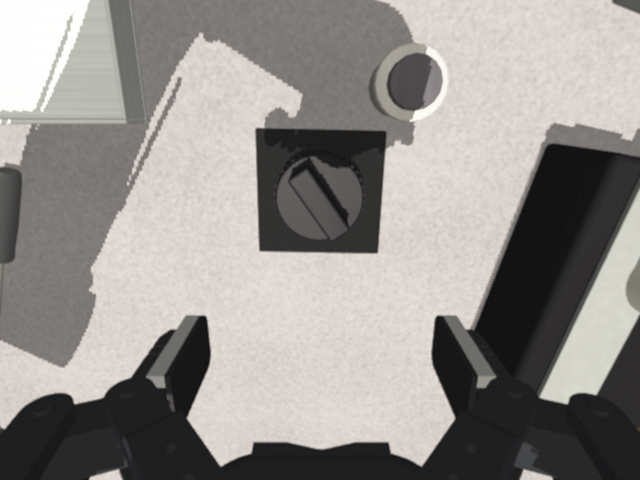

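The cap lies flat at the mat's centre, around (320,197), with its bar at 46°. Now to the crank.

```bash
python3 -m handwheel '-0.4 5.8 0 0;-0.9 11.6 0 0;-1.3 17.4 0 0;-1.8 23.2 0 0;-2.3 29 0 0;-2.7 34.8 0 0;-3.2 40.6 0 0;-3.65 46.5 0 0'; python3 -m handwheel '0 0 -1 0;0 0 -1 0'; python3 - <<'E'
from h import *
im=grab('wrist');cv2.imwrite('pics/i_wrist.png',im['pixels'])
s=sensors.state();print(s['time_s'],s['tool_pos'],s['joints'].round(1))
C=cloud(im);g=cv2.cvtColor(im['pixels'],cv2.COLOR_BGR2GRAY)
X,Y,Z=C[...,0],C[...,1],C[...,2]
m=(g<70)&(X<530)&(X>400)&(Z>150)&(Z<185)&(Y>50)&(Y<140)
print(cv2.minAreaRect(C[m][:,:2].astype(np.float32)),np.percentile(C[m][:,2],[5,50,95]))
E
```

```text
time_s: 12.9
tool_pos: [463.8, 93.6, 264.2]
orientation: [[0.976, 0.217, -0.002], [0.217, -0.976, -0.001], [-0.002, 0.001, -1.0]]
ft_force: [0.7, 0.1, -0.9]
opening: 85.3
time_s: 13.15
tool_pos: [463.9, 91.9, 253.6]
orientation: [[0.976, 0.217, -0.003], [0.217, -0.976, -0.002], [-0.004, 0.001, -1.0]]
ft_force: [-0.2, -0.5, -0.8]
opening: 85.3
13.2 [464.39000874  91.37159581 254.30363975] [ 35.    0.6 -22.3  -0.  -67.2  67.4]
((487.10430908203125, 84.31726837158203), (39.402400970458984, 98.91791534423828), 72.09156036376953) [167.25962288 173.24013186 174.99539973]
```

View pics/i_wrist.png

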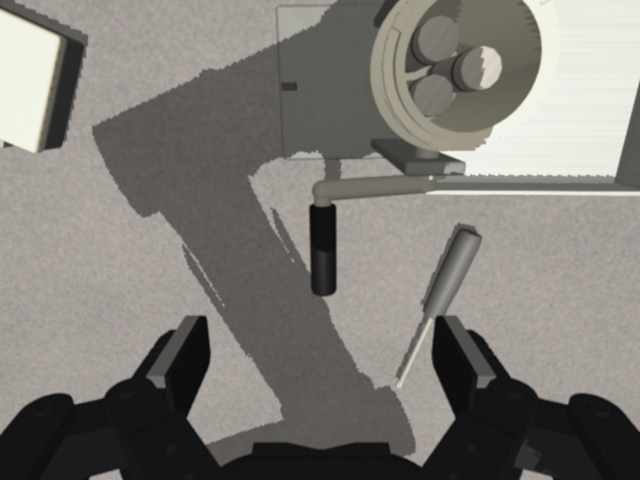

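```bash
python3 - <<'E'
from h import *
im=grab('wrist');print([ray(im,*p,h).round(1) for p,h in [((323,205),172),((323,294),172),((323,249),172)]])
print(sensors.state()['tool_pos'])
E
```

```text
[array([493.5,  96.5, 172. ]), array([438.9,  84.3, 172. ]), array([467.6,  90.7, 172. ])]
[464.74967673  91.11547306 254.81749657]
```

```bash
python3 -m handwheel '0.1 0 -4 0;0.1 0 -7 0;0.1 0 -9 0;0.1 0 -9.8 0;0.1 0 -9.8 0'; python3 -m handwheel '0 0 0 0;0 0 0 0;0 0 0 0;0 0 0 0;0 0 0 0;0 0 0 0' 0.4; python3 - <<'E'
from h import *
im=grab('wrist');cv2.imwrite('pics/j_wrist.png',im['pixels'])
E
```

```text
time_s: 13.88
tool_pos: [466.2, 91.4, 157.6]
orientation: [[0.977, 0.213, -0.0], [0.213, -0.977, -0.0], [-0.0, 0.0, -1.0]]
ft_force: [-0.7, 0.1, -1.1]
opening: 85.6
time_s: 14.62
tool_pos: [466.2, 91.2, 158.0]
orientation: [[0.977, 0.215, 0.0], [0.215, -0.977, -0.002], [0.0, 0.002, -1.0]]
ft_force: [1.8, -5.4, 2.2]
opening: 14.2
```

View pics/j_wrist.png

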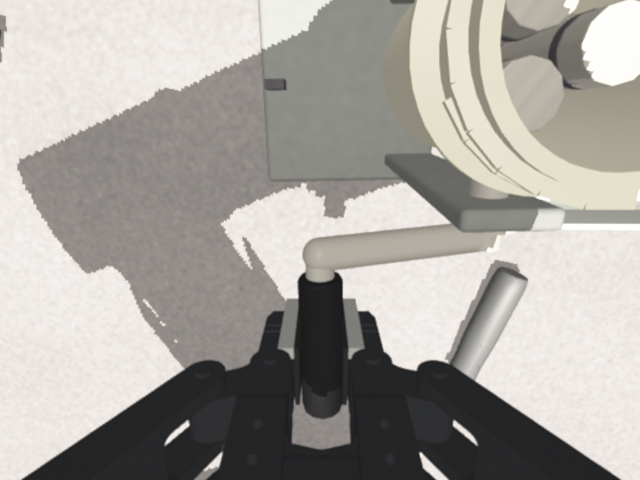

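```bash
python3 - <<'E'
import numpy as np
p=np.radians(12.6)
f=lambda t:65*np.array([np.sin(p)*-(np.sin(1.3-t)),np.cos(p)*np.sin(1.3-t),np.cos(1.3-t)])/10
ts=np.linspace(0,2.6,25)
for k in range(0,24,8):
    print('; '.join('%.2f %.2f %.2f 0'%tuple(f(ts[k+i])-f(ts[k])) for i in range(1,9)))
E
```

```text
0.05 -0.22 0.67 0; 0.11 -0.51 1.31 0; 0.19 -0.86 1.91 0; 0.29 -1.28 2.47 0; 0.39 -1.75 2.98 0; 0.51 -2.27 3.44 0; 0.64 -2.84 3.83 0; 0.77 -3.45 4.16 0
0.14 -0.64 0.26 0; 0.29 -1.30 0.45 0; 0.44 -1.98 0.56 0; 0.60 -2.66 0.60 0; 0.75 -3.35 0.56 0; 0.90 -4.03 0.45 0; 1.05 -4.69 0.26 0; 1.19 -5.33 0.00 0
0.14 -0.61 -0.33 0; 0.26 -1.18 -0.72 0; 0.38 -1.70 -1.18 0; 0.49 -2.17 -1.69 0; 0.58 -2.59 -2.25 0; 0.66 -2.94 -2.85 0; 0.72 -3.23 -3.49 0; 0.77 -3.45 -4.16 0
```

```bash
python3 -m handwheel '0.05 -0.22 0.67 0; 0.11 -0.51 1.31 0; 0.2 -0.86 1.9 0; 0.3 -1.3 2.5 0; 0.4 -1.75 3 0; 0.5 -2.3 3.4 0; 0.65 -2.85 3.8 0; 0.77 -3.45 4.16 0'
```

```text
time_s: 15.68
tool_pos: [473.2, 62.6, 201.3]
orientation: [[0.977, 0.215, 0.001], [0.215, -0.976, 0.009], [0.003, -0.009, -1.0]]
ft_force: [-23.1, 30.4, 25.7]
opening: 14.1
```

```bash
python3 - <<'E'
from h import *
im=grab('wrist');cv2.imwrite('pics/k_wrist.png',im['pixels'])
im=grab('side');cv2.imwrite('pics/k_side.png',im['pixels'][150:360,230:450].repeat(2,0).repeat(2,1))
s=sensors.state();print(s['tool_pos'],s['ft_force'],s['wrist_torque'])
E
```

```text
[473.37939317  61.91126786 201.95771675] [-22.75385651  24.2622466   28.49366144] [9.25732726 8.29750773 0.43557512]
```

View pics/k_wrist.png

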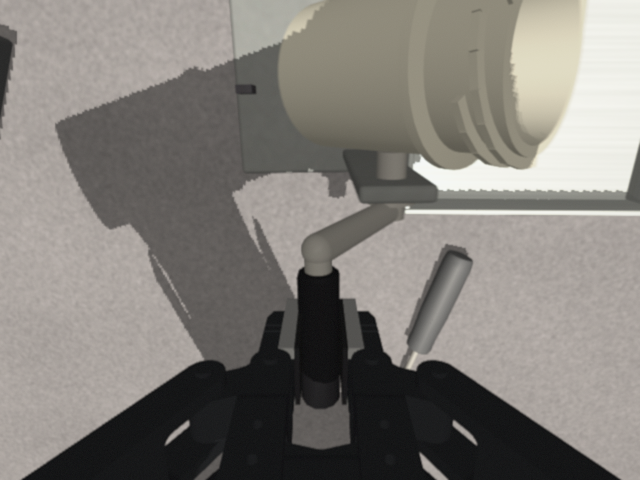

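View pics/k_side.png

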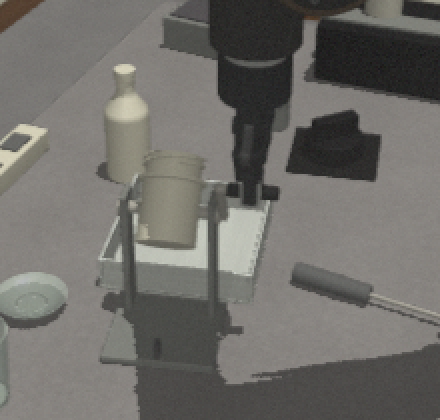

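It's working, with the canister at about 45–50°, but the forces are higher than needed. I relax the command toward the sensed force and go on.

```bash
python3 -m handwheel '-0.1 0.3 0.2 0; -0.1 0.3 0.2 0'; python3 -m handwheel '0.14 -0.64 0.3 0; 0.29 -1.30 0.5 0; 0.44 -2 0.65 0; 0.6 -2.7 0.7 0'
```

```text
time_s: 16.02
tool_pos: [473.2, 62.3, 202.2]
orientation: [[0.977, 0.215, 0.002], [0.215, -0.977, 0.003], [0.003, -0.002, -1.0]]
ft_force: [-5.8, 9.5, 7.8]
opening: 13.9
time_s: 16.52
tool_pos: [481.7, 36.4, 211.0]
orientation: [[0.976, 0.216, 0.008], [0.216, -0.976, 0.005], [0.009, -0.004, -1.0]]
ft_force: [-2.0, 11.7, 11.0]
opening: 13.9
```

```bash
python3 -m handwheel '0.15 -0.68 0 0; 0.3 -1.35 -0.1 0; 0.45 -2.02 -0.3 0; 0.6 -2.65 -0.55 0'
```

```text
time_s: 17.02
tool_pos: [487.2, 8.7, 204.6]
orientation: [[0.977, 0.215, 0.006], [0.215, -0.977, 0.003], [0.007, -0.002, -1.0]]
ft_force: [-0.6, 9.9, 12.0]
opening: 13.9
```

```bash
python3 -m handwheel '0.14 -0.61 -0.33 0; 0.26 -1.18 -0.72 0; 0.38 -1.7 -1.18 0; 0.49 -2.17 -1.69 0'
```

```text
time_s: 17.52
tool_pos: [492.2, -13.3, 187.4]
orientation: [[0.977, 0.215, 0.006], [0.215, -0.977, 0.002], [0.006, -0.001, -1.0]]
ft_force: [1.9, 5.7, 8.4]
opening: 14.0
```

```bash
python3 -m handwheel '0.09 -0.42 -0.56 0; 0.17 -0.77 -1.16 0; 0.23 -1.06 -1.8 0; 0.28 -1.28 -2.47 0';python3 - <<'E'
from h import *
im=grab('wrist');cv2.imwrite('pics/l_wrist.png',im['pixels'])
im=grab('side');cv2.imwrite('pics/l_side.png',im['pixels'][150:360,230:450].repeat(2,0).repeat(2,1))
s=sensors.state();print(s['tool_pos'],s['ft_force'],s['wrist_torque'])
E
```

```text
time_s: 18.02
tool_pos: [495.6, -27.4, 163.5]
orientation: [[0.976, 0.216, 0.007], [0.216, -0.976, -0.0], [0.006, 0.002, -1.0]]
ft_force: [1.5, -0.8, 18.0]
opening: 13.4
[495.60587234 -27.5916606  163.05852547] [ 6.21668241 -2.95059776  5.26259406] [-0.49511328 -2.0971241   0.28222489]
```

View pics/l_wrist.png

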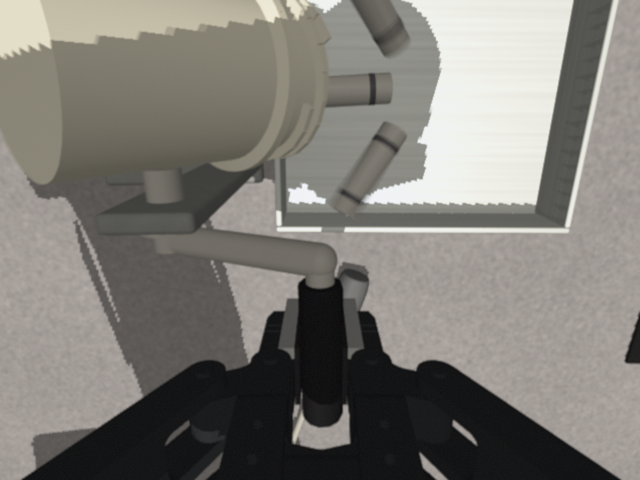

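View pics/l_side.png

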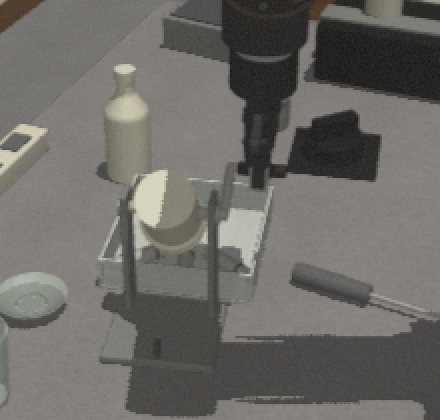

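Three posts are out: (380,25), (360,90) and (368,168) in the wrist view. I press to the stop, hold briefly and look again.

```bash
python3 -m handwheel '0.03 -0.1 -0.4 0; 0.03 -0.1 -0.6 0;0.03 -0.1 -0.6 0';python3 - <<'E'
from h import *
im=grab('wrist');cv2.imwrite('pics/m_wrist.png',im['pixels'])
im=grab('top');cv2.imwrite('pics/m_top.png',cv2.resize(im['pixels'][170:300,250:400],None,fx=5,fy=4.5))
s=sensors.state();print(s['tool_pos'],s['ft_force'],s['wrist_torque'])
E
```

```text
time_s: 18.5
tool_pos: [496.1, -29.2, 157.8]
orientation: [[0.976, 0.216, 0.007], [0.216, -0.976, -0.002], [0.006, 0.003, -1.0]]
ft_force: [4.8, -6.3, 11.0]
opening: 14.2
[496.12668968 -29.2243525  157.80477583] [ 4.18142029 -6.28813922 11.28229156] [-1.74671841 -1.66035359  0.09788981]
```

View pics/m_wrist.png

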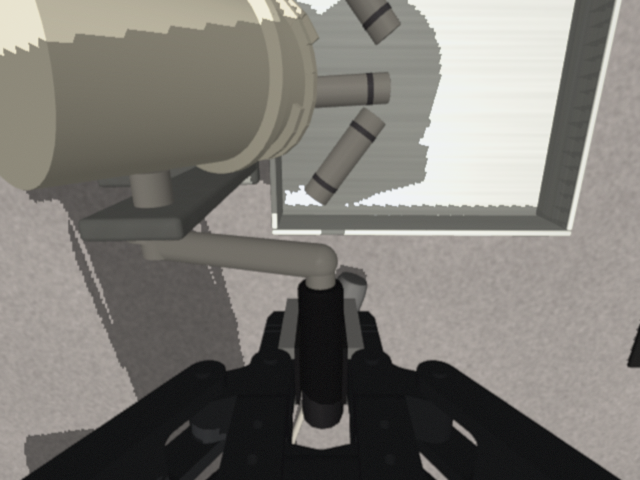

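View pics/m_top.png

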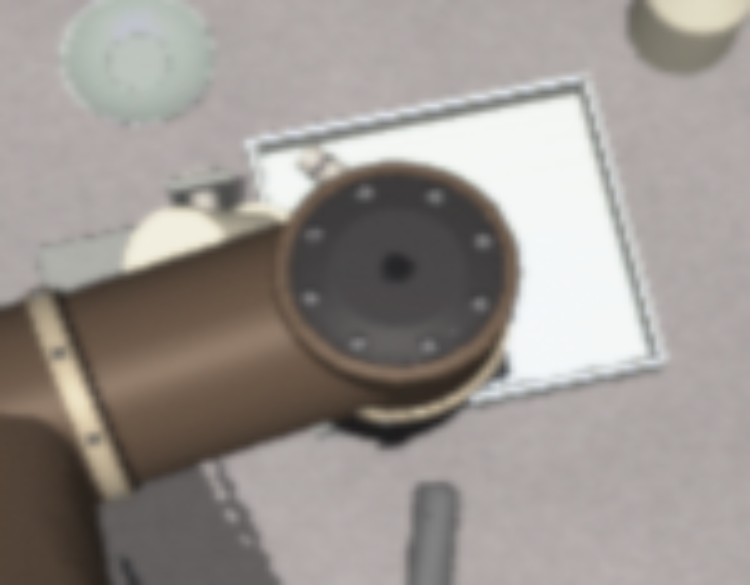

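```bash
python3 - <<'E'
from h import *
im=grab('wrist');C=cloud(im)
for u,v in [(385,88),(350,90),(325,92),(372,125),(325,185),(383,25),(365,5)]: print((u,v),C[v,u].round(1))
E
```

```text
(385, 88) [597.6 -49.3  23.6]
(350, 90) [591.7 -27.7  22.7]
(325, 92) [587.  -12.2  22.8]
(372, 125) [573.8 -47.2  22.4]
(325, 185) [528.1 -25.5  23.3]
(383, 25) [632.4 -38.6  22.5]
(365, 5) [640.5 -25.   22.4]
```

All three posts lie flat in the tray with their tops at z≈23. Now I bring the canister back.

```bash
python3 -m handwheel '0.15 0.22 0.9 0; 0.09 0.51 1.6 0; 0 0.86 2.2 0; -0.1 1.3 2.8 0; -0.2 1.75 3.3 0; -0.3 2.3 3.75 0; -0.45 2.85 4.1 0; -0.57 3.45 4.45 0'
```

```text
time_s: 19.65
tool_pos: [488.3, 3.2, 200.9]
orientation: [[0.977, 0.215, 0.002], [0.215, -0.977, -0.006], [0.001, 0.006, -1.0]]
ft_force: [4.7, -15.2, 5.7]
opening: 13.7
```

```bash
python3 -m handwheel '-0.14 0.64 0.28 0; -0.29 1.30 0.5 0; -0.44 1.98 0.65 0; -0.6 2.66 0.7 0; -0.75 3.35 0.66 0; -0.9 4.03 0.5 0; -1.05 4.69 0.3 0; -1.19 5.33 0 0'
```

```text
time_s: 20.65
tool_pos: [475.5, 57.1, 201.3]
orientation: [[0.977, 0.215, 0.001], [0.215, -0.977, -0.004], [0.0, 0.005, -1.0]]
ft_force: [-1.9, -12.7, 16.3]
opening: 13.7
```

```bash
python3 -m handwheel '-0.14 0.61 -0.33 0; -0.26 1.18 -0.72 0; -0.38 1.7 -1.18 0; -0.49 2.17 -1.69 0; -0.58 2.59 -2.25 0; -0.66 2.94 -2.85 0; -0.72 3.23 -3.49 0; -0.77 3.45 -4.16 0'; python3 -m handwheel '0 0.1 -0.3 0;0 0.1 -0.5 0;0 0.1 -0.5 0'
```

```text
time_s: 21.65
tool_pos: [467.5, 90.6, 158.4]
orientation: [[0.977, 0.215, -0.001], [0.215, -0.977, -0.006], [-0.002, 0.006, -1.0]]
ft_force: [5.8, -17.6, 5.3]
opening: 13.7
time_s: 22.02
tool_pos: [467.4, 91.5, 154.9]
orientation: [[0.976, 0.216, -0.001], [0.216, -0.976, -0.006], [-0.002, 0.006, -1.0]]
ft_force: [-3.6, -14.6, 20.5]
opening: 13.4
```

```bash
python3 -m handwheel '0 -0.1 -0.3 0;0 -0.1 -0.4 0'; python3 - <<'E'
from h import *
im=grab('wrist');cv2.imwrite('pics/n_wrist.png',im['pixels'])
C=cloud(im);X,Y,Z=C[...,0],C[...,1],C[...,2]
im=grab('side');cv2.imwrite('pics/n_side.png',im['pixels'][150:360,230:450].repeat(2,0).repeat(2,1))
E
```

```text
time_s: 22.28
tool_pos: [467.5, 91.7, 153.6]
orientation: [[0.976, 0.216, 0.001], [0.216, -0.976, -0.004], [0.0, 0.004, -1.0]]
ft_force: [-23.6, -9.5, 56.9]
opening: 13.8
```

View pics/n_wrist.png

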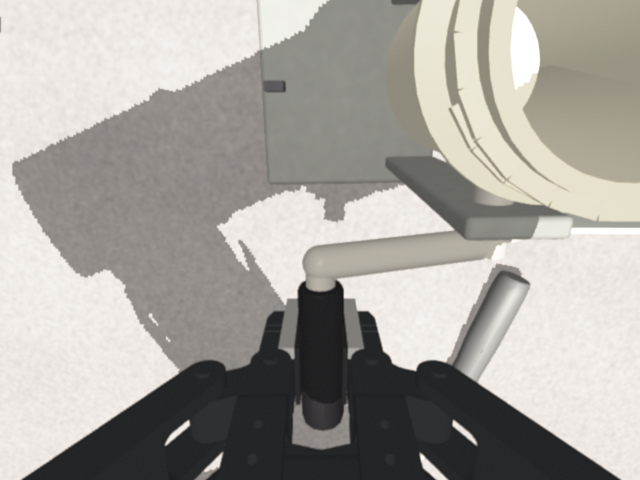

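View pics/n_side.png

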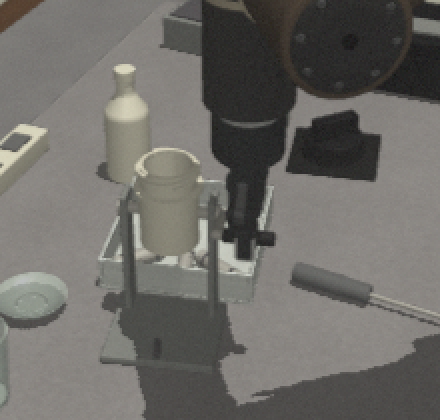

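The canister is upright against its stop. I relax, open and rise.

```bash
python3 -m handwheel '0 0 0.4 0;0 0 0.4 0'; python3 -m handwheel '0 0 0 0;0 0 0 0;0 0 0 0;0 0 0 0' 8.54; python3 -m handwheel '0 0 4 0;0 0 9 0;0 0 14 0;0 0 16 0; 0 0 16 0'; python3 - <<'E'
from h import *
im=grab('wrist');cv2.imwrite('pics/o_wrist.png',im['pixels'])
im=grab('side');C=cloud(im);X,Y,Z=C[...,0],C[...,1],C[...,2]
m=(np.hypot(X-575.5,Y-52.8)<45)&(Z>195)&(Z<230);P=C[m]
top=P[P[:,2]>209];print('rim side',len(top),cv2.minEnclosingCircle(top[:,:2].astype(np.float32)),np.percentile(top[:,2],[5,50,95]))
A=np.c_[top[:,:2]-[575,53],np.ones(len(top))];print(np.linalg.lstsq(A,top[:,2],rcond=None)[0])
s=sensors.state();print(s['time_s'],s['tool_pos'],s['joints'].round(1))
E
```

```text
time_s: 22.62
tool_pos: [467.4, 91.6, 154.2]
orientation: [[0.977, 0.215, 0.0], [0.215, -0.977, -0.004], [-0.001, 0.003, -1.0]]
ft_force: [-1.5, -10.3, 12.5]
opening: 13.5
time_s: 23.12
tool_pos: [467.4, 94.0, 152.8]
orientation: [[0.977, 0.214, -0.0], [0.214, -0.977, -0.0], [-0.0, 0.0, -1.0]]
ft_force: [-0.6, 0.7, -1.2]
opening: 84.1
time_s: 23.75
tool_pos: [468.0, 94.4, 314.5]
orientation: [[0.977, 0.214, 0.003], [0.214, -0.977, 0.002], [0.003, -0.001, -1.0]]
ft_force: [0.4, 0.3, -1.3]
opening: 85.5
rim side 163 ((571.9974365234375, 51.71446228027344), 36.96888732910156) [209.21605798 211.53171659 213.81119266]
[ 4.62607737e-03 -2.19109091e-03  2.11531457e+02]
23.85 [466.99642305  93.96949256 312.13799323] [ 35.1  -1.  -16.4  -0.  -74.7  67.3]
```

View pics/o_wrist.png

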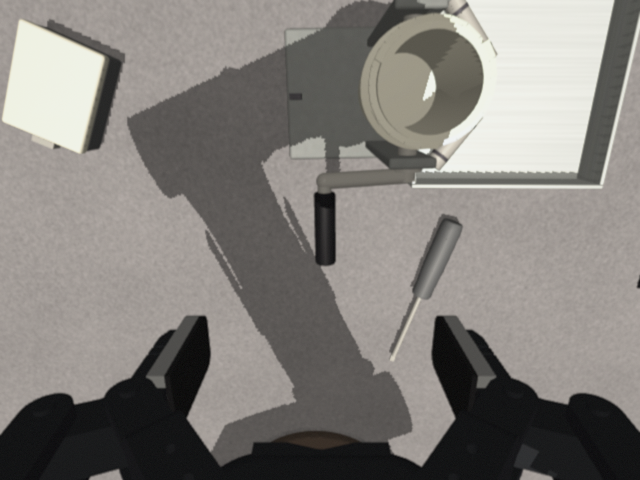

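Upright: the rim is at z=211.5 and level. Back to the cap.

```bash
python3 -m handwheel '0.4 -5.8 0 4;0.9 -11.6 0 8;1.3 -17.4 0 12;1.7 -23.2 0 16;2.1 -29 -1 21;2.5 -34.8 -2 26;3 -40.6 -3 30;3.4 -46.7 -5 34'; python3 -m handwheel '0 0 -5 0;0 0 -10 0;0 0 -15 0;0 0 -15 0';python3 - <<'E'
from h import *
im=grab('wrist')
C=cloud(im);m=(abs(C[...,0]-501)<50)&(abs(C[...,1]+373)<50)&(C[...,2]<75)
P=C[m&(C[...,2]>55)];print(cv2.minAreaRect(P[:,:2].astype(np.float32)),np.median(P[:,2]))
s=sensors.state();print(s['time_s'],s['tool_pos'],s['joints'].round(1),np.degrees(np.arctan2(s['orientation'][1,1],s['orientation'][0,1])))
E
```

```text
time_s: 24.85
tool_pos: [501.1, -373.2, 261.9]
orientation: [[0.688, 0.726, -0.001], [0.726, -0.688, 0.0], [-0.0, -0.001, -1.0]]
ft_force: [0.2, 1.0, 0.1]
opening: 85.8
time_s: 25.35
tool_pos: [497.8, -369.9, 108.2]
orientation: [[0.691, 0.723, -0.01], [0.723, -0.691, 0.004], [-0.004, -0.01, -1.0]]
ft_force: [0.3, -0.2, 1.0]
opening: 85.3
((501.9417419433594, -372.1250915527344), (69.84813690185547, 22.098941802978516), 46.555171966552734) 63.04073165256298
25.4 [ 499.90679974 -370.93133196  111.57596845] [-18.6  21.9 -15.2   0.  -53.1 155. ] -43.616281151109106
```

```bash
python3 -m handwheel '0 0 0 0;0 0.05 -3 0;0 0.05 -5 0;0 0.05 -6.2 0;0 0.05 -6.2 0'
```

```text
time_s: 26.02
tool_pos: [501.7, -370.9, 52.1]
orientation: [[0.69, 0.724, 0.001], [0.724, -0.69, -0.0], [0.0, 0.001, -1.0]]
ft_force: [0.6, 0.1, 0.1]
opening: 85.5
```

```bash
python3 -m handwheel '0 -0.1 -0.4 0;0 -0.1 -0.6 0;0 -0.1 -0.6 0'; python3 -m handwheel '0 0 0 0;0 0 0 0;0 0 0 0;0 0 0 0;0 0 0 0;0 0 0 0' 1; 
```

```text
time_s: 26.4
tool_pos: [501.4, -371.9, 45.7]
orientation: [[0.69, 0.724, 0.0], [0.724, -0.69, -0.0], [0.0, 0.0, -1.0]]
ft_force: [0.5, 0.2, -0.5]
opening: 85.2
time_s: 27.15
tool_pos: [501.5, -371.9, 45.7]
orientation: [[0.69, 0.724, 0.0], [0.724, -0.69, -0.0], [0.0, 0.001, -1.0]]
ft_force: [0.9, 0.9, 3.1]
opening: 21.2
```

```bash
python3 -m handwheel '0 0 1 0;0 0 4 0;0 0 8 0;0 0 13 0; 0 0 18 0; 0 0 23 0;0 0 26 0;0 0 26.5 0'; python3 -m handwheel '0.9 5 0 0; 1.8 10.5 0 0; 2.8 16 0 0; 3.7 21.5 0 0; 4.7 27 0 0; 5.7 32.5 0 0; 6.7 38 0 0; 7.4 42.5 0 0'; python3 -m handwheel '0 0 -2 0; 0 0 -4 0;0 0 -4 0;0 0 -4 0'; python3 - <<'E'
from h import *
s=sensors.state();print(s['time_s'],s['tool_pos'],s['joints'].round(1),np.degrees(np.arctan2(s['orientation'][1,1],s['orientation'][0,1])))
im=grab('side');cv2.imwrite('pics/p_side.png',im['pixels'][150:360,230:450].repeat(2,0).repeat(2,1))
E
```

```text
time_s: 28.15
tool_pos: [501.7, -372.1, 313.6]
orientation: [[0.69, 0.724, 0.004], [0.724, -0.69, -0.002], [0.002, 0.004, -1.0]]
ft_force: [0.3, 0.2, -1.5]
opening: 21.1
time_s: 29.15
tool_pos: [574.7, 55.2, 309.4]
orientation: [[0.689, 0.724, -0.002], [0.724, -0.689, -0.0], [-0.001, -0.001, -1.0]]
ft_force: [1.0, 0.2, -1.7]
opening: 21.2
time_s: 29.65
tool_pos: [575.4, 52.9, 270.9]
orientation: [[0.69, 0.724, 0.0], [0.724, -0.69, -0.0], [-0.0, 0.0, -1.0]]
ft_force: [-0.1, -0.6, -0.9]
opening: 20.8
29.65 [575.39027635  52.93928041 270.85035534] [ 24.7  10.3  -9.1   0.  -70.5 111.7] -43.64066941966933
```

View pics/p_side.png

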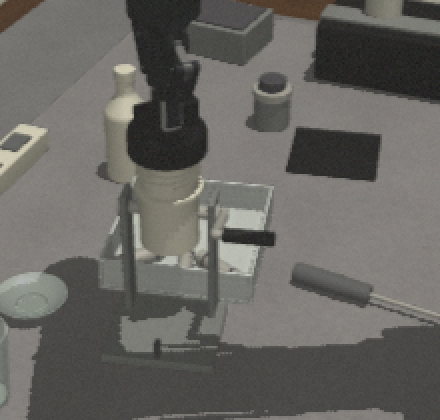

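```bash
python3 -m handwheel '0 0 -1 0; 0 0 -1.8 0;0 0 -2.3 0;0 0 -2.5 0;0 0 -2.5 0'; python3 -m handwheel '0 0 -0.1 0;0 0 -0.2 0;0 0 -0.2 0'
```

```text
time_s: 30.32
tool_pos: [575.3, 53.1, 245.4]
orientation: [[0.69, 0.724, -0.0], [0.724, -0.69, -0.0], [-0.0, 0.0, -1.0]]
ft_force: [-0.4, -0.2, -1.6]
opening: 20.8
time_s: 30.7
tool_pos: [575.3, 53.2, 243.5]
orientation: [[0.69, 0.724, 0.0], [0.724, -0.69, 0.0], [0.0, 0.0, -1.0]]
ft_force: [0.6, 0.2, -1.7]
opening: 20.6
```

```bash
python3 -m handwheel '0 0 -0.03 -8; 0 0 -0.05 -15; 0 0 -0.1 -25; 0 0 -0.16 -35; 0 0 -0.22 -45; 0 0 -0.28 -55'
```

```text
time_s: 31.45
tool_pos: [575.3, 53.2, 240.7]
orientation: [[0.988, -0.156, 0.0], [-0.156, -0.988, 0.0], [0.0, -0.0, -1.0]]
ft_force: [0.3, 0.2, -1.4]
opening: 20.9
```

```bash
python3 -m handwheel '0 0 -0.06 -10; 0 0 -0.12 -20; 0 0 -0.17 -30; 0 0 -0.23 -40;0 0 -0.29 -50; 0 0 -0.35 -60; 0 0 -0.41 -70; 0 0 -0.47 -80'; python3 -m handwheel '0 0 -0.06 -10; 0 0 -0.12 -20; 0 0 -0.17 -30; 0 0 -0.23 -40;0 0 -0.29 -50; 0 0 -0.35 -60; 0 0 -0.41 -70'; python3 - <<'E'
from h import *
s=sensors.state();print(s['wrist_torque'],s['joints'].round(1))
im=grab('side');cv2.imwrite('pics/q_side.png',im['pixels'][150:360,230:450].repeat(2,0).repeat(2,1))
E
```

```text
time_s: 32.45
tool_pos: [575.3, 53.2, 236.0]
orientation: [[0.018, -1.0, 0.0], [-1.0, -0.018, 0.0], [-0.0, -0.0, -1.0]]
ft_force: [0.3, -0.2, 0.6]
opening: 20.6
time_s: 33.33
tool_pos: [575.3, 53.2, 231.9]
orientation: [[-0.933, -0.359, 0.0], [-0.359, 0.933, 0.0], [-0.0, -0.0, -1.0]]
ft_force: [-0.4, -0.8, -0.0]
opening: 20.8
[-0.02601796 -0.01103687  0.00260998] [ 24.7  11.7 -12.5   0.  -65.7 -93.6]
```

View pics/q_side.png

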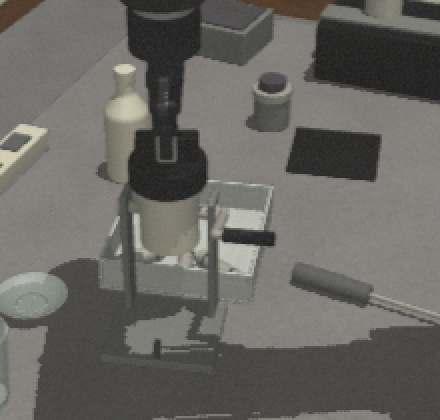

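```bash
python3 -m handwheel '0 0 -0.03 -5; 0 0 -0.06 -10; 0 0 -0.06 -10'; python3 - <<'E'
from h import *
s=sensors.state();print(s['wrist_torque'],np.degrees(np.arctan2(s['orientation'][1,1],s['orientation'][0,1])))
E
python3 -m handwheel '0 0 -0.03 -4; 0 0 -0.03 -8; 0 0 -0.03 -8'; python3 - <<'E'
from h import *
s=sensors.state();print(s['wrist_torque'],np.degrees(np.arctan2(s['orientation'][1,1],s['orientation'][0,1])))
E
```

```text
time_s: 33.75
tool_pos: [575.6, 53.2, 231.7]
orientation: [[-0.98, -0.2, 0.001], [-0.2, 0.98, 0.0], [-0.001, -0.0, -1.0]]
ft_force: [-0.1, -0.4, 0.5]
opening: 21.1
[ 0.05389984  0.05088664 -0.03590212] 101.53563460813581
time_s: 34.12
tool_pos: [575.7, 53.2, 231.7]
orientation: [[-0.998, -0.062, 0.001], [-0.062, 0.998, 0.0], [-0.001, -0.0, -1.0]]
ft_force: [-0.2, 0.3, 4.5]
opening: 20.8
[-0.04662814  0.06410069 -0.0634364 ] 93.57227428222333
```

```bash
python3 - <<'E'
from h import *
im=grab('wrist');cv2.imwrite('pics/r_wrist.png',im['pixels'])
im=grab('side');C=cloud(im);X,Y,Z=C[...,0],C[...,1],C[...,2]
m=(np.hypot(X-575,Y-53)<50)&(Z>213)&(Z<226);P=C[m];print('disc z',np.percentile(P[:,2],[10,50,90]))
E
```

```text
disc z [215.50471374 219.65515211 222.06332433]
```

View pics/r_wrist.png

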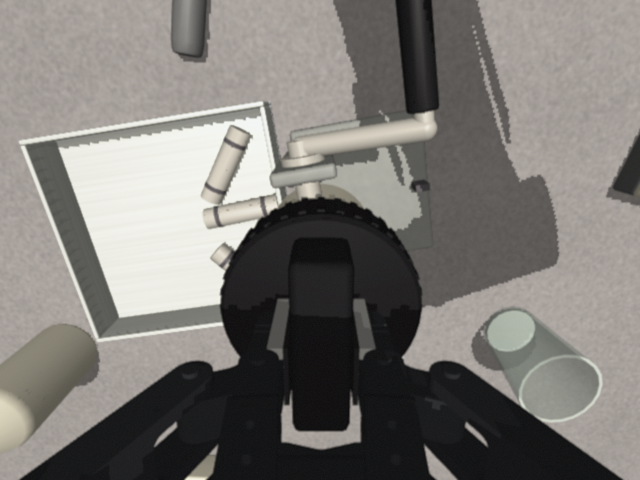

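The bar still runs parallel to the jaws, so the cap hasn't stopped yet. I keep turning in small steps.

```bash
python3 -m handwheel '0 0 0 -4; 0 0 0 -6;0 0 0 -6'; python3 - <<'E'
from h import *
s=sensors.state();print(s['wrist_torque'],np.degrees(np.arctan2(s['orientation'][1,1],s['orientation'][0,1])),s['effort'][5])
im=grab('wrist');cv2.imwrite('pics/s_wrist.png',im['pixels'])
E
```

```text
time_s: 34.6
tool_pos: [575.7, 53.2, 231.7]
orientation: [[-0.999, 0.044, 0.001], [0.044, 0.999, 0.0], [-0.001, 0.0, -1.0]]
ft_force: [-0.7, -0.2, 5.2]
opening: 21.1
[-0.0151213   0.05601    -0.09584188] 87.50378902185139 -0.17185193952172995
```

View pics/s_wrist.png

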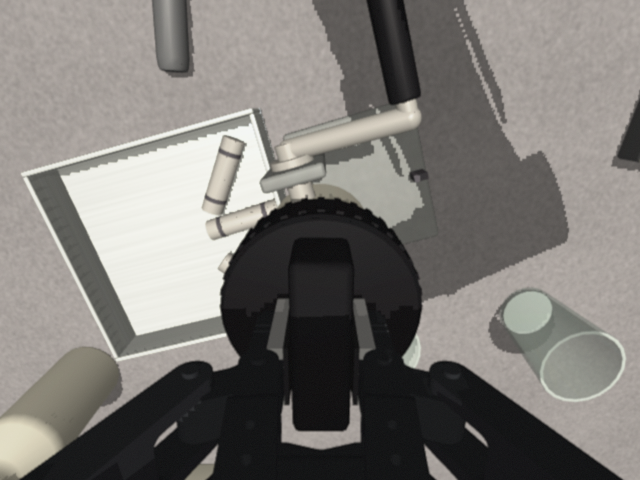

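```bash
python3 -m handwheel '0 0 0 -4; 0 0 0 -8;0 0 0 -8'; python3 - <<'E'
from h import *
s=sensors.state();print(s['wrist_torque'],np.degrees(np.arctan2(s['orientation'][1,1],s['orientation'][0,1])),s['effort'][5],s['joints'][5])
im=grab('wrist');cv2.imwrite('pics/t_wrist.png',im['pixels'])
C=cloud(im);X,Y,Z=C[...,0],C[...,1],C[...,2]
near=(np.hypot(X-575,Y-53)<50)
m=near&(Z>238)&(Z<256);P=C[m];print(np.median(P[:,2]))
m=near&(Z>214)&(Z<226);P=C[m];print(len(P),np.percentile(P[:,2],[10,50,90]))
E
```

```text
time_s: 35.02
tool_pos: [575.8, 53.2, 231.7]
orientation: [[-0.983, 0.183, 0.001], [0.183, 0.983, 0.0], [-0.001, 0.0, -1.0]]
ft_force: [-0.3, 0.3, 5.4]
opening: 20.7
[-0.00225965  0.11373021 -0.06604967] 79.47636251919411 -0.3949724603444338 -125.20409335750796
249.05460445178545
13629 [218.00023904 219.16012862 219.96922906]
```

View pics/t_wrist.png

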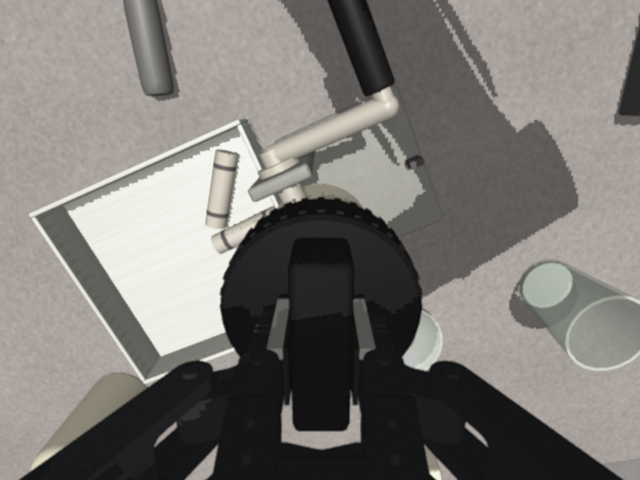

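There's no stop yet, though the height matches the original home (bar top 249.05 against 249.12). I test engagement with a gentle upward pull.

```bash
python3 -m handwheel '0 0 0.2 0; 0 0 0.3 0;0 0 0.3 0'; python3 - <<'E'
from h import *
s=sensors.state();print(s['wrist_torque'],s['ft_force'],s['tool_pos'])
E
```

```text
time_s: 35.45
tool_pos: [575.1, 53.1, 233.7]
orientation: [[-0.983, 0.184, -0.001], [0.184, 0.983, -0.0], [0.001, -0.0, -1.0]]
ft_force: [-0.0, 0.2, 0.1]
opening: 21.0
[-0.00349695 -0.03904424 -0.01077627] [-0.00705888  0.2132204   0.08429238] [575.07576112  53.14898744 233.66129468]
```

```bash
python3 -m handwheel '0 0 0.2 0; 0 0 0.3 0;0 0 0.3 0'
```

```text
time_s: 35.83
tool_pos: [575.3, 53.2, 237.1]
orientation: [[-0.983, 0.184, 0.0], [0.184, 0.983, 0.0], [-0.0, 0.0, -1.0]]
ft_force: [-0.1, -1.0, -0.8]
opening: 20.8
```

```bash
python3 - <<'E'
from h import *
im=grab('wrist');cv2.imwrite('pics/u_wrist.png',im['pixels'])
C=cloud(im);X,Y,Z=C[...,0],C[...,1],C[...,2]
near=(np.hypot(X-575,Y-53)<50)
m=near&(Z>240)&(Z<262);P=C[m];print(np.median(P[:,2]))
m=near&(Z>214)&(Z<232);P=C[m];print(len(P),np.percentile(P[:,2],[10,50,90]))
im=grab('side');cv2.imwrite('pics/u_side.png',im['pixels'][190:300,270:390].repeat(4,0).repeat(4,1))
E
```

```text
254.41542074775978
14326 [222.75262285 224.50597941 225.38036511]
```

View pics/u_side.png

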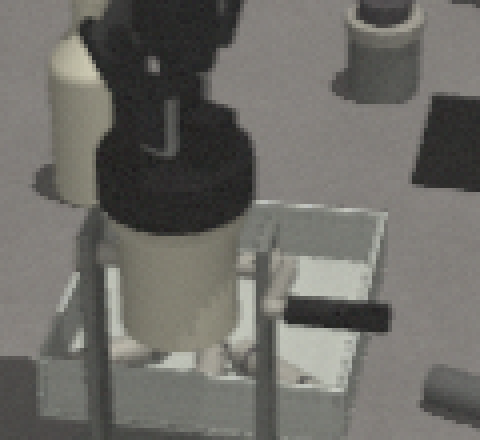

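```bash
python3 -m handwheel '0 0 0.15 0; 0 0 0.3 0;0 0 0.3 0'; python3 -m handwheel '0 0 0.15 0; 0 0 0.3 0;0 0 0.3 0'
```

```text
time_s: 36.3
tool_pos: [574.9, 53.1, 238.7]
orientation: [[-0.983, 0.185, -0.002], [0.185, 0.983, -0.0], [0.002, -0.0, -1.0]]
ft_force: [3.1, -0.8, -12.8]
opening: 20.8
time_s: 36.67
tool_pos: [574.6, 53.2, 239.3]
orientation: [[-0.983, 0.185, -0.004], [0.186, 0.983, -0.0], [0.004, -0.001, -1.0]]
ft_force: [9.5, -1.4, -28.5]
opening: 20.9
```

The lift is blocked about 6.8 mm above home, so this is a physical thread and the lugs are now under the next start's ridge. I go back down to seating height, return to the original home angle and test there.

```bash
python3 -m handwheel '0 0 -0.5 0; 0 0 -0.9 0;0 0 -1.12 0;0 0 -1.12 8;0 0 -1.12 16;0 0 -1.12 22;0 0 -1.12 22'; python3 -m handwheel '0 0 0.2 0; 0 0 0.25 0;0 0 0.25 0'
```

```text
time_s: 37.55
tool_pos: [575.4, 53.2, 232.4]
orientation: [[-0.98, -0.197, 0.001], [-0.197, 0.98, 0.0], [-0.001, 0.0, -1.0]]
ft_force: [-0.4, 0.1, -0.5]
opening: 20.9
time_s: 37.92
tool_pos: [575.1, 53.2, 233.1]
orientation: [[-0.981, -0.196, -0.001], [-0.196, 0.981, -0.0], [0.001, 0.0, -1.0]]
ft_force: [5.9, -0.1, -15.5]
opening: 21.3
```

At the original home angle the cap is held by the thread: blocked about 1 mm above the seat, with 15 N. So it is engaged there, and I had simply turned it past home. I seat it, nudge 3° clockwise, press lightly and release.

```bash
python3 -m handwheel '0 0 -0.2 0;0 0 -0.3 0;0 0 -0.35 -3;0 0 -0.35 -3'; python3 - <<'E'
from h import *
s=sensors.state();print(s['wrist_torque'],np.degrees(np.arctan2(s['orientation'][1,1],s['orientation'][0,1])))
E
```

```text
time_s: 38.42
tool_pos: [575.6, 53.2, 231.9]
orientation: [[-0.989, -0.146, 0.002], [-0.146, 0.989, 0.0], [-0.002, -0.0, -1.0]]
ft_force: [-0.6, 0.3, -1.2]
opening: 20.6
[ 0.03492653  0.00440807 -0.05666754] 98.397803661682
```

```bash
python3 -m handwheel '0 0 -0.1 0;0 0 -0.15 0;0 0 -0.15 0'; python3 -m handwheel '0 0 0.08 0;0 0 0.08 0;0 0 0.08 0;0 0 0.08 0' 8.54;  python3 -m handwheel '0 0 3 0;0 0 8 0;0 0 13 0; 0 0 13.5 0;0 0 13.5 0'; python3 - <<'E'
from h import *
im=grab('wrist');cv2.imwrite('pics/v_wrist.png',im['pixels']);C=cloud(im);X,Y,Z=C[...,0],C[...,1],C[...,2]
near=(X>500)&(X<640)&(Y>0)&(Y<120)&(Z<260)
for n,m in [('bar',near&(Z>244)),('cap',near&(Z>213))]:
    P=C[m][:,:2].astype(np.float32);r=cv2.minAreaRect(P);print(n,len(P),r,np.median(C[m][:,2]))
m=near&(Z>213)&(Z<228);P=C[m];A=np.c_[P[:,:2]-[575,53],np.ones(len(P))];print(np.linalg.lstsq(A,P[:,2],rcond=None)[0])
s=sensors.state();print(s['time_s'],s['tool_pos'],s['joints'].round(1))
E
```

```text
time_s: 38.8
tool_pos: [575.9, 53.1, 231.7]
orientation: [[-0.989, -0.147, 0.003], [-0.147, 0.989, 0.0], [-0.003, -0.0, -1.0]]
ft_force: [-3.1, 0.5, 8.7]
opening: 20.6
time_s: 39.3
tool_pos: [575.3, 53.1, 229.9]
orientation: [[-0.989, -0.146, -0.0], [-0.146, 0.989, -0.0], [0.0, -0.0, -1.0]]
ft_force: [0.6, -0.7, -0.8]
opening: 85.8
time_s: 39.92
tool_pos: [575.2, 53.3, 364.8]
orientation: [[-0.989, -0.146, 0.0], [-0.146, 0.989, 0.0], [-0.0, 0.0, -1.0]]
ft_force: [-0.1, -0.1, -0.7]
opening: 85.1
bar 3160 ((575.5004272460938, 53.099029541015625), (69.54478454589844, 22.0386905670166), 9.231830596923828) 249.07513682810128
cap 10255 ((574.2891235351562, 52.905391693115234), (84.08246612548828, 88.00390625), 7.469817638397217) 219.66218775506093
[5.58131473e-03 7.08770760e-04 2.19120760e+02]
39.975 [574.8253294   53.18237044 363.90342194] [  24.7    8.2    0.2   -0.   -82.  -106.3]
```

View pics/v_wrist.png

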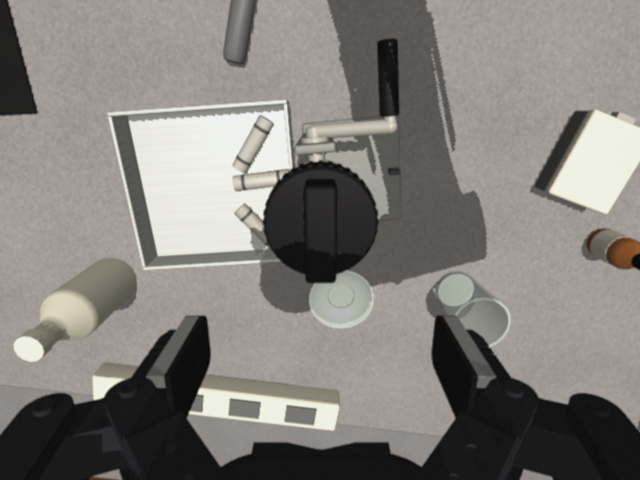

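The cap is home at its original height (249.08 against 249.12) and level, with the three posts in the tray. One last check on the bystanders against the first views.

```bash
python3 - <<'E'
from h import *
im=grab('side');a=np.load('a_side.npz')['p'];d=cv2.absdiff(im['pixels'],a).max(2)
o=im['pixels'].copy();o[d>40]=(0,0,255);cv2.imwrite('pics/w_side.png',o)
C=cloud(im);Z=C[...,2];X=C[...,0];Y=C[...,1]
m=((Z>14)&(Z<200)&(X>380)&(X<950)&(Y>-520)&(Y<500)).astype(np.uint8)
k,l,st,ce=cv2.connectedComponentsWithStats(m)
for i in range(1,k):
    if st[i,4]>100: print(ce[i].round(),C[l==i].mean(0).round(1))
E
```

```text
[316. 258.] [600.  -16.9  93.3]
[366. 199.] [ 608.4 -410.8   53. ]
[210. 250.] [913.9 -26.   32.1]
[391. 288.] [417.9 -56.2  22. ]
[245. 295.] [740.9  96.7  16.8]
[219. 328.] [700.2 266.1  64.8]
[279. 406.] [501.1 381.2  36.9]
[213. 410.] [599.8 445.5  51.1]
```

View pics/w_side.png

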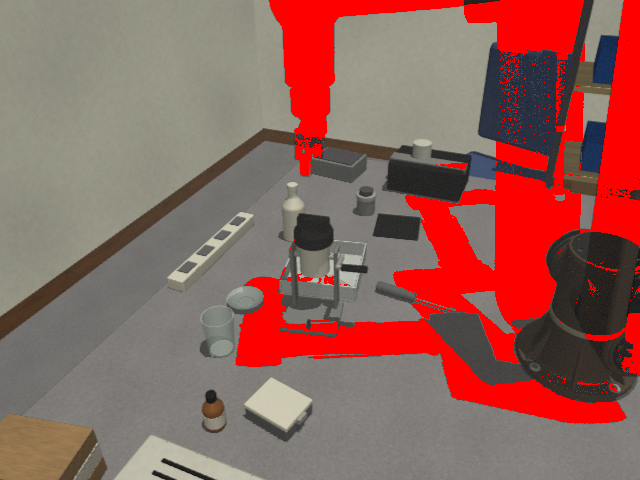

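Only the arm, its shadows and the posts in the tray differ from the first view. The bystanders, cap and crank are where they were, so I hand in.

```bash
python3 -c "
from workcell import env
print(env.close_job())"
```

```text
the job is handed in; nothing more can be done
None
```

The job is done and handed in at about 40 s. I unscrewed the cap and set it flat at the mat's centre. I then cranked the canister right over and back to its upright stop, and screwed the cap home again.

**Last checks**
- **Posts:** all three lay flat in the tray with the canister still tipped, and were still there at the end.
- **Canister:** its rim is level at z = 211.5 mm.
- **Cap:** its bar top is at 249.1 mm, as at the start, and it sits level. Its angle is about 2.5° clockwise of the starting angle.
- **Bystanders:** they match the first side view, apart from shadows. The biggest difference was the glass dish, whose mean measured position differs by about 5 mm. The picture there looks unchanged, so I put that down to depth readings on glass.

**What did not go as expected**
- **Cap stop:** I felt no firm stop when tightening, and turned about 22° past home, where the cap could be lifted nearly 7 mm. I turned it back to the home angle. A gentle upward pull there showed the thread holding it, with about 1 mm of play. I then nudged it 3° clockwise and pressed it down. "Fully home" therefore rests on height, angle and that pull test, not on a felt stop.
- **Crank force:** at the upright stop I pressed with 57 N for a moment. It also reached about 45 N in total early in the swing, until I corrected the path. Both are above the suggested 6 to 15 N but below the 120 N wrist limit.

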